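Change the workshop board over to its other breaker

TASK

The changeover board lying on the bench is switched to one of its two breakers: that handle is thrown over into a notch of the interlock slide, and the slide blocks the handle of the other breaker. Change the board over: switch off the breaker that is on, push the slide fully across, then throw the other breaker's handle fully on. Leave the tools and tins on and around the board where they are.

Things in the scene. Friction and masses are not known exactly. Their poses are not given: they have to be found in the camera images.
- board: Changeover board: a flat cream steel sheet 310 x 380 x 20 mm, too heavy to shift, lying in any yaw. On it two grey circuit breakers, 165 mm along the board's x, 105 mm along y, top faces 106 mm above the bench: A centred at x 0, y -82.5 mm, B at x 0, y +82.5 mm. Origin: centre of the sheet's underside. z up; x points to the end with the small terminal blocks, away from the three copper busbars.
- lever_a (a joint): Handle of breaker A, on at the start. Rad: 0 = fully OFF (leans 0.45 rad to the board's -x, the busbars), 0.45 = upright, 0.9 = fully ON (leans 0.45 rad to +x, the terminal blocks). Turns about the board's y axis through lever_a_pivot. Snap toggle: a spring (about 0.5 N m at the ends, none upright) pulls it to the nearer end and holds it there; about 6 N at the grip throws it.
- lever_b (a joint): Handle of breaker B, off (about 0) at the start; same angles, size and snap action as lever_a, about lever_b_pivot. Until the slide is across it is blocked: it stops dead after about 0.1 rad and springs back.
- slide (a joint): Travel (m) of the interlock slide along the board's +y: 0 to 0.004 at the start, 0.04 = fully across; hard stops at both ends. A flat metal plate 250 mm long, 110 to 114 mm above the bench, with two 30 mm notches open to the board's -x; a handle (stem 18 mm wide) can be on only in a notch. Moves with about 3 N, stays where left; jams within 10 mm while A is on. B is free from about 0.034 on.
- slide_grip (a point): Point in the slide's upright black grip block, 17 mm below its top and 155 mm above the bench. The block is 16 mm along the board's x and 26 mm along y, and stands from 114 to 172 mm above the bench, between the two handles and 10 mm to the board's +x side of the breakers' centre line. Moves with the slide.
- lever_a_tip (a point): Middle of the top end of handle A, 122 mm from its turning axis. The handle is a straight black bar, 15 mm thick in its swing direction and 24 mm wide along the board's y; the last 72 mm below the tip are graspable. Apart from handles and grip block nothing fixed on the board is higher than 125 mm above the bench.
- lever_b_tip (a point): Middle of the top end of breaker B's handle; same size and shape as A's.
- lever_a_pivot (a point): Point on the turning axis of handle A, inside the breaker, 75 mm above the bench.
- lever_b_pivot (a point): Point on the turning axis of handle B, inside the breaker, 75 mm above the bench.
- screwdriver: Bystander: a 200 mm screwdriver with a wooden handle lying along x on the board's sheet, beside breaker B. Origin under its middle.
- carton: Bystander: a small closed cardboard carton, 62 x 36 x 30 mm, on the board's sheet beside breaker A. Origin: centre of its underside.
- coffee_tin: Bystander: an open red tin, 100 mm across and 135 mm high, on the bench right of the board. Origin: centre of its underside.
- jar: Bystander: an amber glass jar with a light lid, 72 mm across and 115 mm high, on the bench right of the board. Origin: centre of its underside.
- biscuit_tin: Bystander: a round blue flat tin, 144 mm across and 63 mm high, on the bench left of the board. Origin: centre of its underside.
- hammer: Bystander: a 280 mm hammer with a wooden handle, lying on the bench to the left of the board, farther from the robot. Origin under its middle.
- spanner: Bystander: a 200 mm spanner lying on the bench to the right of the board, before the tin and the jar. Origin under its middle.

How it is judged:
On the way, in this order (a step that is already met when the one before it is completed fails the run):
1. breaker A is switched off: its handle rests fully over on the OFF side (value of joint lever_a below 0.08 rad), for 0.2 s.
2. the interlock slide is pushed across to breaker B (value of joint slide above 0.033 m), for 0.1 s.
3. breaker B is thrown on (value of joint lever_b above 0.82 rad), for 0.2 s.
At the end, for the whole second after the job is handed in: Breaker A's handle is fully off (within 0.08 rad of its stop), the slide is across (at least 33 of its 40 mm) and breaker B's handle is fully on (within 0.08 rad of its stop), all at rest (value of joint lever_a below 0.08 rad and value of joint slide above 0.033 m and value of joint lever_b above 0.82 rad and velocity of joint each of lever_a, lever_b below 0.1 rad/s); the robot touches nothing.
It fails at once if a bystander on or around the board is shifted by more than 40 mm (distance of any of screwdriver, carton, coffee_tin, jar, biscuit_tin, hammer, spanner from where it was at the start of the episode above 0.04 m).
It also fails if it takes over 53 s, if anything falls off the work surface, if the arm or the gripper's body presses on something with over 40 N, if the wrist force passes 120 N, or if a joint passes its speed limit or range.

ROBOT

A 6-joint arm with a two-finger parallel gripper is mounted at the origin on the work surface. World frame = base frame: x ahead of the robot, y to its left, z up, the work surface at z = 0. Lengths are in m, angles in rad, forces in N, time in s.
With the tool pointing down it reaches from about 0.25 to 0.775 m from the base axis. Payload 4 kg.
Tool frame: the origin (TCP) lies at the centre of the arm's flange, where the gripper is bolted on; the fingertips stand 199 mm ahead of it and the grasp point (between the pads) lies 180 mm ahead of it (robot.tcp_to_tips is the z of the fingertips in the tool frame, in m); z points along the fingers, y is the line along which they close (so a half turn about z gives the same grasp; the last joint's range is limited). The gripper opens to 94 mm and grips with 3 to 60 N. Pads are 16 mm wide; open, the fingers measure 119 mm over their backs; the gripper's body (75 mm by 177 mm) begins 78 mm behind the grasp point.
Start: joints at [-1.319, 0.087, 1.371, -0, 1.684, -0.103], TCP at [0.191, -0.516, 0.405] pointing down, gripper open.
Joint ranges: [-3.1, 3.1], [-0.76, 2.03], [0.27, 2.55], [-1.08, 4.22], [0.17, 2.65], [-2.57, 2.57]. Speed limits (rad/s): [2.79, 2.79, 3.14, 3.14, 3.14, 3.14].

INTERFACE

Orientations are given as [roll, pitch, yaw] about the fixed x, y, z axes, in that order (R = Rz(yaw) Ry(pitch) Rx(roll)).
In Python, from bench import robot gives the robot as it stands.
- The arm moves only by the tool play_rows, never from a script. Its arguments are lists of equal length, an entry for each row: "translation": the shift along the tool's x, y, z scaled (see below), a list of three; "twist": the turn, a rotation vector about the tool's x, y, z scaled (see below), a list of three; "gripper": the opening, from -1 (shut) to 1 (fully open). A call has 1 to 8 rows; each row shifts and turns the commanded pose from where the row before left it, along the tool's axes as they then stand; what a row does not reach is not made up. The controller multiplies each number of a shift by 0.04 m and each number of a turn by 0.1 rad. A row lasts 1/10 s, in which the tool goes at most 50 mm and 8.59 degrees, less where a joint would pass 70% of its speed; a pose out of reach is approached as far as the arm can. A call with a number of a shift or a turn outside -1 to 1 is refused whole. A call with a gripper value outside its range is refused whole. The fingers move at their own pace and stop on an object; the grip force is fixed at half the most. Time passes only in rows, so rows that do not move let the fingers close. It gives the time, the measured TCP pose, the force, the opening and the grip force at its end, in the units of the state.
- robot.get_obs(): the state, without advancing time (a new reading comes with each control period).
- robot.snapshot(name): name is "scene" or "top" or "wrist"; returns the picture (420x560x3 uint8, red, green, blue); there is no depth.
- robot.camera_model(name): a dict with "camera_matrix" (3x3 intrinsics, pixels), "rvec" (rotation vector, rad) and "tvec" (3), from world to camera coordinates, as OpenCV has them. Camera axes: x right, y down, z forward; pixel columns grow to the right and rows downward; lengths in m; the calibration is good to about 2 mm. A picture is of the moment at which its call begins: read the wrist's pose just before it. camera_model takes no time and is no camera call; for the wrist camera it gives the pose at the moment of the call.
- robot.close_job(): hands the job in; it is judged then, once.
Trained networks look in the newest picture that a camera, given by its name, has taken for a name from the list of things; names that differ only in an ending like _2 or _b are one class to them, and where a whole thing is asked for, a point or a joint stands for the part that bears it (a point fixed in the world has none). Each returns a list of dicts, best first, with "score" (0 to 1); they miss things now and then, are a little off and sometimes report something else, mostly with a low value. They report only what shows in the picture. A call takes as long as a camera call.
- robot.recognise(name, camera): "centre" ([x, y, z] in m, in world coordinates, good to about 4 mm: the middle of the surface that is visible of it).
- robot.spot_point(name, camera): "centre" ([x, y, z] in m, in world coordinates, good to about 4 mm: a listed point, or the origin of a listed thing).
The state is a dict: "time": time; "joint_positions": joint angles; "qvel": joint speeds; "joint_torque": joint torques, N m; "tool_pos": TCP position; "ee_rot": TCP orientation; "wrist_force": force on the tool from outside, world axes, zero at the start; "wrist_torque": the same for the moment, N m; "width": finger opening in m; "finger_force": force on a finger pad.
Only numpy, scipy, OpenCV 4.12 (cv2) and the standard library are available. Lean on these libraries where they do the work, as an engineer would, in place of code of your own. Each camera call takes 0.05 s, during which the arm holds its last target. There are 200 camera calls.

## Working session

There is one attempt and no reset: what is moved stays moved. The work goes in short steps, Python scripts to look and compute and a tool call to move; the robot and the scene stay as the last step left them, time stands still between calls to the robot, and variables do not carry over. Pictures are saved under pics/ and viewed, at most 10 in all, crops included, and the job is handed in when it is done.

Besides the shell and the picture viewer there is one more tool, called after ">>>" as name(argument=value, ...), one argument or row to a line, values as JSON. play_rows: Moves the arm, as the interface text tells. Its arguments: {"type":"object","properties":{"translation":{"type":"array","items":{"type":"array","items":{"type":"number","minimum":-1,"maximum":1}}},"twist":{"type":"array","items":{"type":"array","items":{"type":"number","minimum":-1,"maximum":1}}},"gripper":{"type":"array","items":{"type":"number"}}},"required":["translation","twist","gripper"]}

```bash
mkdir -p pics; ls; python3 - <<'E'
from bench import robot
import cv2,numpy as np
for c in ("scene","top"):
    im=robot.snapshot(c); cv2.imwrite(f"pics/{c}0.png",im[:,:,::-1])
    for n in ("lever_a_tip","lever_b_tip","lever_a_pivot","lever_b_pivot","slide_grip","board"):
        r=robot.spot_point(n,c)
        print(c,n,[(np.round(d["centre"],3).tolist(),round(d["score"],2)) for d in r[:3]])
o=robot.get_obs();print(o["time"],o["tool_pos"],o["ee_rot"],o["width"])
E
```

```text
pics
scene lever_a_tip [([0.447, -0.098, 0.183], 0.58)]
scene lever_b_tip [([0.651, -0.091, 0.184], 0.47)]
scene lever_a_pivot [([0.481, -0.05, 0.074], 0.61)]
scene lever_b_pivot [([0.623, -0.136, 0.076], 0.79)]
scene slide_grip [([0.53, -0.091, 0.156], 0.92)]
scene board [([0.554, -0.09, 0.001], 0.79)]
top lever_a_tip [([0.457, -0.094, 0.19], 0.69), ([0.435, -0.538, -0.002], 0.44), ([0.549, -0.09, -0.002], 0.41)]
top lever_b_tip [([0.655, -0.09, 0.184], 0.58)]
top lever_a_pivot [([0.479, -0.053, 0.073], 0.63), ([0.654, -0.092, 0.183], 0.29)]
top lever_b_pivot [([0.624, -0.135, 0.074], 0.77)]
top slide_grip [([0.534, -0.092, 0.156], 0.87)]
top board [([0.551, -0.095, -0.001], 0.62), ([0.651, -0.092, 0.186], 0.16)]
0.7 [ 0.19107551 -0.51573104  0.40475767] [ 3.14137971e+00 -1.67086865e-05  3.54819643e-01] 0.09393016338687106
```

View pics/scene0.png

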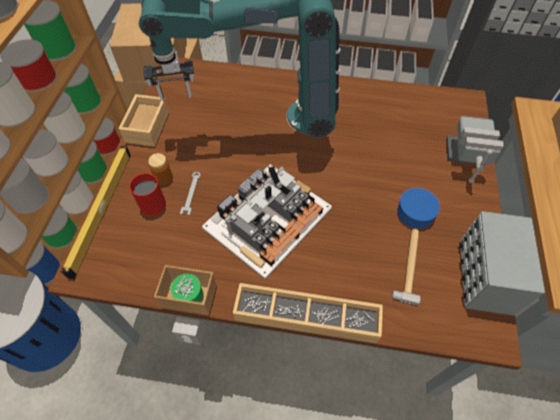

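View pics/top0.png

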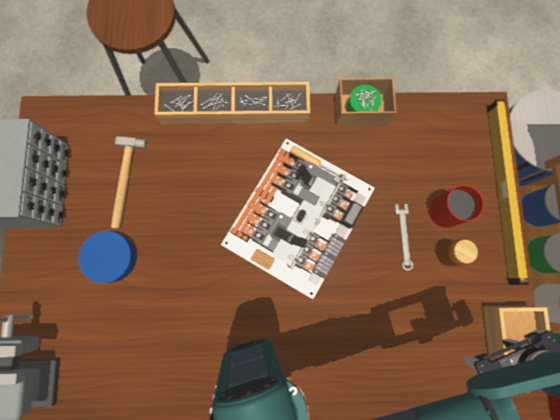

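The pictures show the board near pixel (300,218) in the top view, with busbars upper left, A lower left and B upper right. The detections agree with the given sizes: pivots 166 mm apart, tips about ±53 mm along x. So the board is at (0.552, -0.0935) with yaw about -120.3°. I'll align the tool so that tool x = board -x and tool y = board +y, with the fingers shut.

```bash
cat > h.py <<'E'
from bench import robot
import numpy as np
from scipy.spatial.transform import Rotation as R
B=np.array([.552,-.0935]);Y=np.radians(-120.3)
X=np.array([np.cos(Y),np.sin(Y)]);V=np.array([-X[1],X[0]])
def bd(p): p=np.array(p)[:2]-B; return np.round(1000*np.array([p@X,p@V]),1)
def st():
    o=robot.get_obs();p=o["tool_pos"]
    print("t",round(o["time"],2),"board mm",bd(p),"tip z",round(p[2]-.199,4),"rpy",np.round(o["ee_rot"],3),"F",np.round(o["wrist_force"],1),"w",round(o["width"],3))
def levers(c="top"):
    for n in ("lever_a_tip","slide_grip","lever_b_tip"):
        print(n,[(bd(d["centre"]),round(d["centre"][2],3),round(d["score"],2)) for d in robot.spot_point(n,c)[:3]])
E
python3 -c "from h import *; st()"
```

```text
t 0.7 board mm [546.6 -98.6] tip z 0.2058 rpy [ 3.141 -0.     0.355] F [-0.3 -0.6  0. ] w 0.094
```

>>> play_rows(
  translation=[
    [0, 0, 0],
    [0, 0, 0],
    [0, 0, 0],
    [0, 0, 0],
    [0, 0, 0],
    [0, 0, 0],
    [0, 0, 0],
    [0, 0, 0],
  ],
  twist=[
    [0, 0, -0.98],
    [0, 0, -0.98],
    [0, 0, -0.98],
    [0, 0, -0.98],
    [0, 0, -0.98],
    [0, 0, -0.98],
    [0, 0, -0.98],
    [0, 0, 0],
  ],
  gripper=[-1, -1, -1, -1, -1, -1, -1, -1],
)

```text
time: 1.5
tool_pos: [0.1911, -0.5158, 0.4047]
ee_rot: [3.141, 0.0, 1.041]
wrist_force: [0.6, 0.3, 0.2]
width: 0.0335
finger_force: 0.0
```

```bash
python3 -c "from h import *; st()"
```

```text
t 1.5 board mm [546.7 -98.6] tip z 0.2057 rpy [3.141 0.    1.041] F [0.6 0.3 0.2] w 0.033
```

>>> play_rows(
  translation=[
    [0.5, 0, 0],
    [0.9, 0, 0],
    [0.9, 0, 0],
    [0.9, 0, 0],
    [0.9, 0, 0],
    [0.9, 0.1, 0],
    [0.9, 0.1, 0],
    [0.9, 0.1, 0],
  ],
  twist=[
    [0, 0, 0],
    [0, 0, 0],
    [0, 0, 0],
    [0, 0, 0],
    [0, 0, 0],
    [0, 0, 0],
    [0, 0, 0],
    [0, 0, 0],
  ],
  gripper=[-1, -1, -1, -1, -1, -1, -1, -1],
)

```text
time: 2.3
tool_pos: [0.3395, -0.2846, 0.4049]
ee_rot: [3.141, -0.0, 1.039]
wrist_force: [0.3, -0.3, -0.2]
width: 0.0001
finger_force: 0.0
```

>>> play_rows(
  translation=[
    [0.9, 0.1, 0],
    [0.9, 0, 0],
    [0.9, 0, 0],
    [0.7, 0, 0],
    [0, 0, 0],
    [0, 0, 0],
  ],
  twist=[
    [0, 0, 0],
    [0, 0, 0],
    [0, 0, 0],
    [0, 0, 0],
    [0, 0, 0],
    [0, 0, 0],
  ],
  gripper=[-1, -1, -1, -1, -1, -1],
)

```text
time: 2.9
tool_pos: [0.4109, -0.1709, 0.4048]
ee_rot: [3.141, 0.001, 1.042]
wrist_force: [1.5, 0.1, 0.4]
width: 0.0005
finger_force: 0.0
```

```bash
python3 - <<'E'
from h import *
import cv2
st()
im=robot.snapshot("wrist");cv2.imwrite("pics/w1.png",im[:,:,::-1]);levers("wrist");st()
E
```

```text
t 2.9 board mm [138.  -82.8] tip z 0.2058 rpy [3.141e+00 1.000e-03 1.042e+00] F [1.5 0.1 0.4] w 0.0
lever_a_tip [(array([ 52.6, -85.3]), 0.184, 0.55)]
slide_grip [(array([ 12.3, -14. ]), 0.156, 0.89)]
lever_b_tip []
t 3.1 board mm [139.5 -82.2] tip z 0.2057 rpy [3.142 0.    1.039] F [-0.2 -0.1  1. ] w 0.001
```

View pics/w1.png

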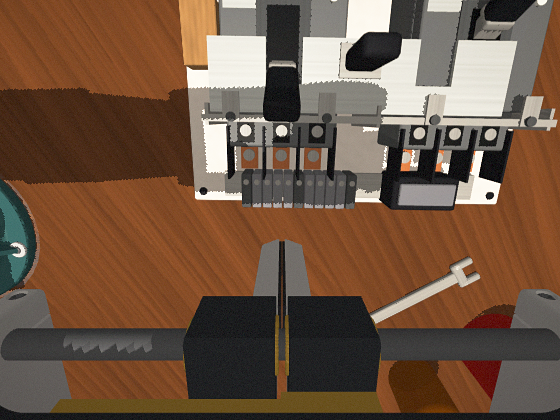

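The wrist view shows handle A at (282,90), exactly ahead of the shut fingers at (282,250), with the grip block at (375,50). Lowering, then pushing A over.

>>> play_rows(
  translation=[
    [0.3, 0, 0.7],
    [0.4, 0, 0.7],
    [0.5, 0, 0],
    [0.5, 0, 0],
    [0.5, 0, 0],
    [0.5, 0, 0],
    [0, 0, 0],
  ],
  twist=[
    [0, 0, 0],
    [0, 0, 0],
    [0, 0, 0],
    [0, 0, 0],
    [0, 0, 0],
    [0, 0, 0],
    [0, 0, 0],
  ],
  gripper=[-1, -1, -1, -1, -1, -1, -1],
)

```text
time: 3.8
tool_pos: [0.4662, -0.0788, 0.3494]
ee_rot: [3.14, 0.0, 1.041]
wrist_force: [-0.3, -1.4, 0.8]
width: 0.0006
finger_force: 0.8
```

```bash
python3 -c "from h import *; st()"
```

```text
t 3.8 board mm [ 30.6 -81.5] tip z 0.1504 rpy [3.14  0.    1.041] F [-0.3 -1.4  0.8] w 0.001
```

>>> play_rows(
  translation=[
    [0.4, 0, 0],
    [0.4, 0, 0],
    [0.3, 0, 0],
    [0, 0, 0],
    [0, 0, 0],
    [0, 0, 0],
  ],
  twist=[
    [0, 0, 0],
    [0, 0, 0],
    [0, 0, 0],
    [0, 0, 0],
    [0, 0, 0],
    [0, 0, 0],
  ],
  gripper=[-1, -1, -1, -1, -1, -1],
)

```text
time: 4.4
tool_pos: [0.4877, -0.0412, 0.3484]
ee_rot: [-3.141, 0.0, 1.04]
wrist_force: [0.5, -0.4, -1.3]
width: 0.0004
finger_force: 0.0
```

```bash
python3 - <<'E'
from h import *
st()
robot.snapshot("scene");levers("scene");st()
E
```

```text
t 4.4 board mm [-12.7 -81.9] tip z 0.1494 rpy [-3.141  0.     1.04 ] F [ 0.5 -0.4 -1.3] w 0.0
lever_a_tip [(array([-50.3, -85.2]), 0.183, 0.6)]
slide_grip [(array([ 16.5, -19.5]), 0.153, 0.71)]
lever_b_tip [(array([-52.2,  83.7]), 0.184, 0.43)]
t 4.6 board mm [-13.  -81.9] tip z 0.1497 rpy [3.141 0.    1.04 ] F [ 0.  -0.8 -0. ] w 0.0
```

A is off. Next, the slide: back to board x ≈ +11, then push along +y.

>>> play_rows(
  translation=[
    [-0.6, 0, 0.2],
    [0, 0.7, 0],
    [0, 0.5, 0],
    [0, 0.4, 0],
    [0, 0.4, 0],
    [0, 0, 0],
  ],
  twist=[
    [0, 0, 0],
    [0, 0, 0],
    [0, 0, 0],
    [0, 0, 0],
    [0, 0, 0],
    [0, 0, 0],
  ],
  gripper=[-1, -1, -1, -1, -1, -1],
)

```text
time: 5.2
tool_pos: [0.5434, -0.102, 0.3396]
ee_rot: [-3.13, 0.003, 1.04]
wrist_force: [-9.0, 2.1, 2.5]
width: 0.0004
finger_force: 4.8
```

```bash
python3 -c "from h import *; st()"
```

```text
t 5.2 board mm [11.7 -3.1] tip z 0.1406 rpy [-3.13e+00  3.00e-03  1.04e+00] F [-9.   2.1  2.5] w 0.0
```

>>> play_rows(
  translation=[
    [0, 0.2, 0],
    [0, 0, 0],
    [0, 0, 0],
  ],
  twist=[
    [0, 0, 0],
    [0, 0, 0],
    [0, 0, 0],
  ],
  gripper=[-1, -1, -1],
)

```text
time: 5.5
tool_pos: [0.5462, -0.1033, 0.3397]
ee_rot: [-3.114, 0.005, 1.042]
wrist_force: [-27.9, 10.2, 12.3]
width: 0.0005
finger_force: 14.6
```

```bash
python3 - <<'E'
from h import *
st()
robot.snapshot("top");levers("top");st()
E
```

```text
t 5.5 board mm [11.4 -0.1] tip z 0.1407 rpy [-3.114  0.005  1.042] F [-27.9  10.2  12.3] w 0.001
lever_a_tip [(array([-55.5, -78.4]), 0.187, 0.42)]
slide_grip []
lever_b_tip []
t 5.7 board mm [11.4 -0.2] tip z 0.1407 rpy [-3.115  0.005  1.042] F [-26.2   9.4  12.7] w 0.0
```

A force of 30 N with the tool stalled means the slide is at its stop. Backing off, lifting, moving to the far side of B and checking.

>>> play_rows(
  translation=[
    [0, -0.6, 0],
    [0, 0, -0.8],
    [0, 0, -0.9],
    [0, 0, -0.5],
    [0.7, 0, 0],
    [0.9, 0, 0],
    [0.9, 0, 0],
    [0, 0, 0],
  ],
  twist=[
    [0, 0, 0],
    [0, 0, 0],
    [0, 0, 0],
    [0, 0, 0],
    [0, 0, 0],
    [0, 0, 0],
    [0, 0, 0],
    [0, 0, 0],
  ],
  gripper=[-1, -1, -1, -1, -1, -1, -1, -1],
)

```text
time: 6.5
tool_pos: [0.5828, -0.0046, 0.4281]
ee_rot: [-3.141, -0.001, 1.045]
wrist_force: [-0.2, 0.2, 1.3]
width: 0.001
finger_force: 0.0
```

```bash
python3 - <<'E'
from h import *
import cv2
st()
for c in ("top","scene","wrist"):
    im=robot.snapshot(c);levers(c);cv2.imwrite(f"pics/{c}2.png",im[:,:,::-1])
st()
E
```

```text
t 6.5 board mm [-92.3 -18.3] tip z 0.2291 rpy [-3.141e+00 -1.000e-03  1.045e+00] F [-0.2  0.2  1.3] w 0.001
lever_a_tip [(array([-58.4, -77.9]), 0.185, 0.6)]
slide_grip [(array([ 8.1, 22.9]), 0.157, 0.62)]
lever_b_tip [(array([-53. ,  85.7]), 0.184, 0.57)]
lever_a_tip []
slide_grip [(array([10.5, 19.2]), 0.155, 0.65)]
lever_b_tip [(array([-49.7,  82.9]), 0.184, 0.42)]
lever_a_tip [(array([-55.2, -83.6]), 0.183, 0.79)]
slide_grip []
lever_b_tip [(array([-50.3,  83.7]), 0.183, 0.59), (array([ -30.3, -159.2]), 0.02, 0.52)]
t 7.1 board mm [-88.8 -17.8] tip z 0.2298 rpy [3.141 0.    1.04 ] F [-0.2 -0.2 -0.2] w 0.0
```

View pics/wrist2.png

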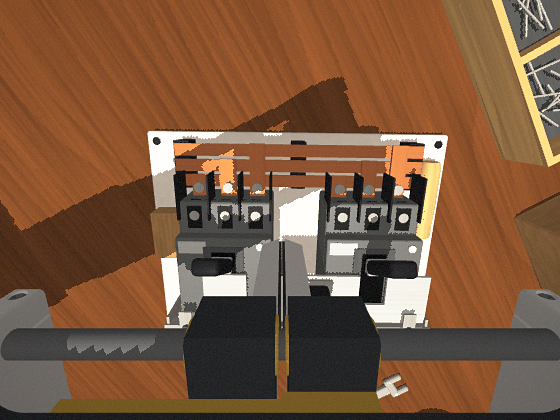

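Wrist view: both handles lean to the busbars (A at (213,266), B at (390,268)). The slide grip is at about +21 mm, so it is fully across. Now throwing B.

>>> play_rows(
  translation=[
    [0.2, 0.6, 0],
    [0, 0.9, 0],
    [0, 0.9, 0],
    [0, 0.1, 0.3],
    [0, 0, 0.9],
    [0, 0, 0.8],
    [0, 0, 0],
  ],
  twist=[
    [0, 0, 0],
    [0, 0, 0],
    [0, 0, 0],
    [0, 0, 0],
    [0, 0, 0],
    [0, 0, 0],
    [0, 0, 0],
  ],
  gripper=[-1, -1, -1, -1, -1, -1, -1],
)

```text
time: 7.8
tool_pos: [0.6705, -0.0508, 0.3415]
ee_rot: [-3.129, 0.005, 1.041]
wrist_force: [0.3, 0.4, -1.6]
width: 0.0004
finger_force: 0.0
```

>>> play_rows(
  translation=[
    [-0.6, 0, 0],
    [-0.5, 0, 0],
    [-0.5, 0, 0],
    [-0.5, 0, 0],
    [0, 0, 0],
  ],
  twist=[
    [0, 0, 0],
    [0, 0, 0],
    [0, 0, 0],
    [0, 0, 0],
    [0, 0, 0],
  ],
  gripper=[-1, -1, -1, -1, -1],
)

```text
time: 8.3
tool_pos: [0.6285, -0.1253, 0.3519]
ee_rot: [3.137, -0.0, 1.038]
wrist_force: [-0.2, 0.2, 0.4]
width: 0.0002
finger_force: 0.0
```

```bash
python3 -c "from h import *; st()"
```

```text
t 8.3 board mm [-11.1  82.1] tip z 0.1529 rpy [ 3.137 -0.     1.038] F [-0.2  0.2  0.4] w 0.0
```

>>> play_rows(
  translation=[
    [-0.4, 0, 0],
    [-0.2, 0, 0],
    [0, 0, 0],
    [0, 0, 0],
    [0, 0, 0],
  ],
  twist=[
    [0, 0, 0],
    [0, 0, 0],
    [0, 0, 0],
    [0, 0, 0],
    [0, 0, 0],
  ],
  gripper=[-1, -1, -1, -1, -1],
)

```text
time: 8.8
tool_pos: [0.6175, -0.144, 0.3484]
ee_rot: [-3.141, -0.0, 1.041]
wrist_force: [-0.5, 0.7, -0.8]
width: 0.0001
finger_force: 0.0
```

```bash
python3 -c "from h import *; st()"
```

```text
t 8.8 board mm [10.5 82. ] tip z 0.1494 rpy [-3.141 -0.     1.041] F [-0.5  0.7 -0.8] w 0.0
```

>>> play_rows(
  translation=[
    [0.7, 0, 0],
    [0.7, 0, -0.5],
    [0.5, 0, -0.9],
    [0, 0, -0.9],
    [0, 0, -0.9],
    [0, 0, 0],
    [0, 0, 0],
  ],
  twist=[
    [0, 0, 0],
    [0, 0, 0],
    [0, 0, 0],
    [0, 0, 0],
    [0, 0, 0],
    [0, 0, 0],
    [0, 0, 0],
  ],
  gripper=[-1, -1, -1, -1, -1, -1, -1],
)

```text
time: 9.5
tool_pos: [0.6559, -0.0782, 0.4775]
ee_rot: [3.139, -0.001, 1.042]
wrist_force: [-0.0, 0.4, 0.4]
width: 0.0005
finger_force: 0.0
```

```bash
python3 - <<'E'
from h import *
import cv2
st()
for c in ("top","scene","wrist"):
    im=robot.snapshot(c);levers(c);cv2.imwrite(f"pics/{c}3.png",im[:,:,::-1])
st()
E
```

```text
t 9.5 board mm [-65.6  82. ] tip z 0.2785 rpy [ 3.139e+00 -1.000e-03  1.042e+00] F [-0.   0.4  0.4] w 0.0
lever_a_tip []
slide_grip [(array([ 9.1, 20.4]), 0.155, 0.43)]
lever_b_tip [(array([54.5, 82.1]), 0.185, 0.67)]
lever_a_tip [(array([379.1, 233.1]), 0.002, 0.63), (array([-49.1, -83.9]), 0.182, 0.52), (array([-418.5, -376.5]), -0.0, 0.31)]
slide_grip [(array([ 9.4, 19.6]), 0.155, 0.83)]
lever_b_tip [(array([51.9, 83.6]), 0.183, 0.46)]
lever_a_tip [(array([-52.7, -86.5]), 0.181, 0.93)]
slide_grip [(array([ 9.7, 25. ]), 0.153, 0.92)]
lever_b_tip []
t 10.1 board mm [-65.1  82.1] tip z 0.2776 rpy [3.142 0.    1.041] F [0.4 0.  0.4] w 0.001
```

View pics/wrist3.png

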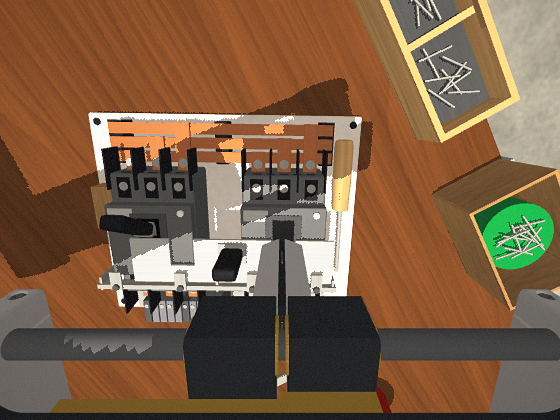

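The wrist view shows A off at (125,223), the slide block across at (228,264), and B no longer on the busbar side. The other two cameras put B's tip at +53 mm, which is fully on. The arm is clear of everything, so I'm handing in.

```bash
python3 -c "from bench import robot; print(robot.close_job())"
```

```text
the job is handed in; nothing more can be done
None
```

The changeover is done and handed in: breaker A is off, the slide is fully across and breaker B is on, with the arm clear at about 10 s. I saw no contact with the tools or tins, though I didn't re-measure their positions, and no verdict came back.

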